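Seat a wax block in the trimming clamp

TASK

Get the wax block that lies on the clamp's deck ready for trimming: with the fingers push it back square against the rail, then slide it along the rail, without letting it leave the rail, until its nose is fully home in the corner pocket, and swing the lever shut to lock it. Push only on its plastic shell: do not lift or tip the block, keep off its wax, leave everything else where it stands, and finish with the arm clear.

Things in the scene. Friction and masses are not known exactly. Their poses are not given: they have to be found in the camera images.
- clamp: trimming clamp for tissue blocks, fixed: flat dark grey anodised base on short feet; its top (the deck) is 12 mm above its origin and spans x -68..62, y -95..75 mm of its frame. Origin on the worktop below the deck. x points away from the robot, y to the left along the rail towards the pocket, give or take its yaw. The deck is clear and smooth but for rail, pocket and lever
- rail (a point): right-hand end of the rail's front face at deck level, at (45, -85, 12) mm in the clamp's frame. The bright steel rail runs straight along the clamp's y from here to the end stop, 9 mm high, 10 mm thick
- pocket_corner (a point): inner corner of the pocket at deck level, where the rail's front face meets the end stop's face; at (45, 60, 12) mm in the clamp's frame, with the clamp's axes. The end stop is 10 mm thick, 13 mm high. A hood reaches 4 mm out from it over the pocket, its underside 10 mm above the deck
- cheek (a point): rounded entry of the pocket's front wall (cheek) at deck level, at (14, 51, 12) mm in the clamp's frame: the cheek fills x 6.5..14, y 47..60 mm, 13 mm high, so the pocket is 31 mm wide between it and the rail and takes only a block that lies along the rail
- block: tissue cassette, wax side up on the deck: pale plastic shell 28.5 mm (x) by 41 mm (y), 8 mm high, 24 g with its wax. Origin at the centre of the underside; +y is the square nose that goes into the pocket, -y the label end, whose lip (4.6 to 8 mm high) overhangs a slope and is the end to push. It starts up to 0.35 rad askew to the clamp, clear of rail and pocket
- block_corner (a point): lower corner of the shell between nose and rail side, at (14.25, 20.5, 0) mm in the block's frame; meets pocket_corner when the block is home
- wax: wax with tissue in its upper face, part of the block: 23.5 x 25.5 mm, from 8 to 12.5 mm above the block's underside, set in 2.5 mm from the shell's long sides, 6 mm from the nose, 9.5 mm from the label end. Origin at the centre of its underside. Keep the fingers off it
- lever (a joint): turn of the clamping lever, rad: 0 open, arm along the clamp's +y (left); grows counter-clockwise seen from above, the knob coming towards the robot; 1.57 shut, arm along the clamp's -x; stop at 1.6. Starts at 0 to 0.35, stays where left; 1 to 3 N at the knob moves it. Its eccentric cam then presses the block against the rail; at the start it leaves 2 mm or more beside a block that is home
- pivot (a point): the lever's upright axis at the top of its arm, at (0.8, 34, 30.5) mm in the clamp's frame; the cam below it (radius 12 mm, 4 mm off the axis) stands 1 to 8.5 mm above the deck
- knob (a point): on the lever's upright knob, 50 mm from the pivot, 42 mm above the worktop. The knob is a round post 13 mm thick (black top up to 16 mm) from 25.5 to 56 mm above the worktop; the flat arm, 9 mm wide, runs 25.5 to 30.5 mm above the worktop
- microscope: white microscope to the right of the clamp, fixed, never in another place: reaches 155 mm towards the robot and 240 mm back from its origin, 130 mm to either side, about 310 mm high; origin at the underside. An obstacle: keep the arm clear of it
- spare_block: a second, finished wax block of the same kind as the one on the clamp, lying flat on the worktop to the right of the clamp; origin at the centre of its underside. Leave it alone
- white_bottle: white plastic reagent bottle with blue cap, 33 mm across, 66 mm tall, on the worktop behind the clamp's rail; origin at the centre of its underside. Leave it alone
- coplin_jar: staining jar with round white lid, 52 mm across, 86 mm tall, behind to the left; origin at the centre of its underside. Leave it alone
- beaker: small glass beaker, 45 mm across, 58 mm tall, behind the clamp; origin at the centre of its underside. Leave it alone
- dropper_bottle: brown dropper bottle with pointed cap, 38 mm across, 111 mm tall, behind the clamp to the right; origin at the centre of its underside. Leave it alone
- tweezers: steel tweezers lying on the worktop in front of the clamp, 124 mm long (their y axis), 9 mm high; origin at the centre of the underside. Leave them alone
- coverslip_box: small white box with blue lid, 31 x 31 x 20 mm, front left on the worktop; origin at the centre of its underside. Leave it alone
Mind the look-alikes: they are no part of the job. Leave any blue or yellow look-alike of the block alone.

How it is judged:
On the way, in this order (a step that is already met when the one before it is completed fails the run):
1. the block lies square against the rail, its nose still more than 30 mm from the end stop (x of block_corner in the frame of pocket_corner above -0.0025 m and angle between the y axis of block and the y axis of clamp, either way round below 0.06 rad and y of block_corner in the frame of pocket_corner below -0.03 m), for 0.1 s.
2. the block's nose is fully home in the corner pocket, the lever still open (y of block_corner in the frame of pocket_corner between -0.002 and 0.002 m and angle between the y axis of block and the y axis of clamp, either way round below 0.05 rad and x of block_corner in the frame of pocket_corner above -0.003 m and value of joint lever below 0.8 rad), for 0.1 s.
At the end, for the whole second after the job is handed in: the block lies flat in the corner pocket, its corner within 1.6 mm of the rail's face and 2 mm of the end stop and square to the rail within 0.05 rad, at rest, and the lever is shut (joint over 1.4 rad) (x of block_corner in the frame of pocket_corner between -0.0016 and 0.002 m and y of block_corner in the frame of pocket_corner between -0.002 and 0.002 m and angle between the y axis of block and the y axis of clamp, either way round below 0.05 rad and value of joint lever above 1.4 rad and z of block in the frame of clamp below 0.0145 m and linear speed of block below 0.01 m/s); the robot touches nothing.
It fails at once if the block is lifted or tipped (more than 6 mm off the deck, or 0.3 rad) (z of block in the frame of clamp above 0.018 m or angle between block's own z axis and vertical above 0.3 rad).
It fails at once if the block falls off the deck (z of block in the frame of clamp below 0.006 m).
It fails at once if the fingers or the arm press on the wax with more than 1.5 N (contact force between wax and the fingers above 1.5 N or contact force between wax and the arm above 1.5 N).
It fails at once if the block is more than 6 mm off the rail while its nose is less than 45 mm from the end stop (y of block_corner in the frame of pocket_corner above -0.045 m and x of block_corner in the frame of pocket_corner below -0.006 m).
It fails at once if a bystander is moved by more than 15 mm (distance of any of spare_block, white_bottle, coplin_jar, beaker, dropper_bottle, tweezers, coverslip_box from where it was at the start of the episode above 0.015 m).
It also fails if it takes over 64 s, if anything falls off the work surface, if the arm or the gripper's body presses on something with over 40 N, if the wrist force passes 120 N, or if a joint passes its speed limit or range.

ROBOT

A 7-joint arm with a two-finger parallel gripper is mounted at the origin on a cart in front of the work surface, level with it; the furniture and walls round the work are solid. World frame = base frame: x ahead of the robot, y to its left, z up, the work surface at z = 0. Lengths are in m, angles in rad, forces in N, time in s.
With the tool pointing down it reaches from about 0.4 to 0.85 m from the base axis. Payload 6.9 kg.
Tool frame: the origin (TCP) lies between the finger pads; the fingertips stand 22 mm ahead of it and the grasp point (between the pads) lies 3 mm ahead of it; z points along the fingers, y is the line along which they close (so a half turn about z gives the same grasp; the last joint's range is limited). The gripper opens to 85 mm and grips with 20 to 120 N. Pads are 22 mm wide; open, the fingers measure 114 mm over their backs; the gripper's body (76 mm by 85 mm) begins 54 mm behind the grasp point. The pads swing forward as they close: fully open they stand 13 mm farther back than shut.
Start: joints at [1.306, 0.507, -0.238, 1.5, 0.126, 1.149, -0.155], TCP at [0.226, -0.583, 0.231] pointing down, gripper open.
Joint ranges: [-3.08, 3.08], [-0.24, 2.05], [-1.43, 1.35], [0, 2.5], [-1.52, 4.66], [0.17, 1.96], [-2.89, 2.89]. Speed limits (rad/s): [2.39, 2.39, 3.14, 3.14, 3.14, 3.14, 3.14].

INTERFACE

Orientations are given as a 3x3 rotation matrix whose columns are the frame's x, y, z axes.
In Python, from rig import env gives the robot as it stands. The module is installed in compiled form; this text tells all that it offers.
- The arm moves only by the tool step_arm, never from a script. Its argument "series" is one flat list of numbers, 7 for each row, row after row: the shift along the world's x, y, z as a fraction of full scale, then the turn, a rotation vector about the world's x, y, z as a fraction of full scale, then the closure, from -1 (fully open) to 1 (shut). In form: [x, y, z, ax, ay, az, hand, x, y, z, ax, ay, az, hand, ...]. A call has exactly 10 rows; each row shifts and turns the commanded pose from where the row before left it; what a row does not reach is not made up. Full scale, the value 1, is 0.05 m for a shift and 0.1 rad for a turn. A row lasts 1/8 s, in which the tool goes at most 62.5 mm and 10.7 degrees, less where a joint would pass 70% of its speed; a pose out of reach is approached as far as the arm can. A call with a number of a shift or a turn outside -1 to 1 is refused whole. A call with a gripper value outside its range is refused whole. The fingers move at their own pace and stop on an object; "force" is the grip in N (left out, the last holds). Time passes only in rows, so rows that do not move let the fingers close, or fill a call up. It gives the time, the measured TCP pose, the force, the opening and the grip force at its end, in the units of the state.
- env.get_obs(): the state, without advancing time (a new reading comes with each control period).
- env.snapshot(name): name is "scene" or "top" or "wrist"; returns (picture, depth): 480x640x3 uint8, red, green, blue; 480x640 float32, m along the optical axis (not along the pixel's ray), 0 where there is no reading.
- env.camera_model(name): a dict with "vfov" (degrees; the focal length in pixels is half the picture's height over the tangent of half this angle, whatever the lens; pixels are square), "cx", "cy" (the principal point, pixels), "rvec" (rotation vector, rad) and "tvec" (3), from world to camera coordinates, as OpenCV has them. Camera axes: x right, y down, z forward; pixel columns grow to the right and rows downward; lengths in m; the calibration is good to about 2 mm. A picture is of the moment at which its call begins: read the wrist's pose just before it. camera_model takes no time and is no camera call; for the wrist camera it gives the pose at the moment of the call.
- env.job_done(): hands the job in; it is judged then, once.
Trained networks look in the newest picture that a camera, given by its name, has taken for a name from the list of things; names that differ only in an ending like _2 or _b are one class to them, and where a whole thing is asked for, a point or a joint stands for the part that bears it (a point fixed in the world has none). Each returns a list of dicts, best first, with "confidence" (0 to 1); they miss things now and then, are a little off and sometimes report something else, mostly with a low value. They report only what shows in the picture. A call takes as long as a camera call. They do not tell look-alikes from the thing itself.
- env.search_frame(camera, query): "point" ([x, y, z] in m, in world coordinates, good to about 4 mm: the middle of the surface that is visible of it).
- env.pinpoint(camera, query): "point" ([x, y, z] in m, in world coordinates, good to about 4 mm: a listed point, or the origin of a listed thing).
The state is a dict: "time": time; "qpos": joint angles; "dq": joint speeds; "tau": joint torques, N m; "tcp_pos": TCP position; "tcp_rot": TCP orientation; "ft_force": force on the tool from outside, world axes, zero at the start; "ft_torque": the same for the moment, N m; "width": finger opening in m; "finger_force": force on a finger pad.
Only numpy, scipy, OpenCV 4.12 (cv2) and the standard library are available. Lean on these libraries where they do the work, as an engineer would, in place of code of your own. Each camera call takes 0.05 s, during which the arm holds its last target. There are 200 camera calls.

## Working session

There is one attempt and no reset: what is moved stays moved. The work goes in short steps, Python scripts to look and compute and a tool call to move; the robot and the scene stay as the last step left them, time stands still between calls to the robot, and variables do not carry over. Pictures are saved under pics/ and viewed, at most 10 in all, crops included, and the job is handed in when it is done.

Besides the shell and the picture viewer there is one more tool, called after "Emit:" as name(argument=value, ...) on one line, values as JSON. step_arm: Moves the arm, as the interface text tells. Its arguments: {"type":"object","properties":{"series":{"type":"array"},"force":{"type":"number"}},"required":["series"]}

```bash
mkdir -p pics; cat > h.py <<'E'
import numpy as np, cv2
from rig import env
def K(n):
    m=env.camera_model(n); f=240/np.tan(np.radians(m['vfov'])/2)
    return np.array([[f,0,m['cx']],[0,f,m['cy']],[0,0,1.]]),cv2.Rodrigues(np.array(m['rvec'],float))[0],np.array(m['tvec'],float).ravel()
def px2w(k,uv,z):  # intersect ray with plane z
    A,R,t=k; d=R.T@np.linalg.inv(A)@np.array([uv[0],uv[1],1.]); c=-R.T@t
    return c+d*(z-c[2])/d[2]
def w2px(k,p):
    A,R,t=k; q=A@(R@np.array(p,float)+t); return q[:2]/q[2]
def snap(n,f):
    p,d=env.snapshot(n); cv2.imwrite('pics/'+f,p[:,:,::-1]); return p,d
E
python3 - <<'E'
from h import *
o=env.get_obs(); print(o['time'],o['tcp_pos'],o['tcp_rot'],o['width'])
for n in('top','scene'):
    snap(n,n+'0.png'); k=K(n); print(n,k[0][0,0],-k[1].T@k[2],k[1][2])
    for q in('rail','pocket_corner','cheek','block','block_corner','wax','pivot','knob','microscope','spare_block','tweezers','white_bottle','beaker','dropper_bottle','coplin_jar','coverslip_box'):
        print(q,[(np.round(r['point'],3).tolist(),round(r['confidence'],2),w2px(k,r['point']).astype(int).tolist()) for r in env.pinpoint(n,q)[:3]])
E
```

```text
0.0 [ 0.22562919 -0.58231717  0.23023924] [[ 9.32421971e-01  3.61370734e-01 -6.78750685e-04]
 [ 3.61371370e-01 -9.32420507e-01  1.65263201e-03]
 [-3.56682142e-05 -1.78623146e-03 -9.99998404e-01]] 0.08524793659925488
top 555.5433947297947 [0.42724899 0.15821107 1.18115178] [ 0.09407107 -0.01697842 -0.9954207 ]
rail [([0.537, 0.066, 0.012], 0.62, [340, 243])]
pocket_corner [([0.548, 0.214, 0.012], 0.83, [270, 239]), ([0.338, 0.237, 0.0], 0.46, [262, 340])]
cheek [([0.518, 0.203, 0.015], 0.64, [276, 253]), ([0.338, 0.236, 0.0], 0.58, [262, 340])]
block [([0.38, 0.022, 0.001], 0.71, [363, 317]), ([0.656, 0.162, 0.005], 0.51, [294, 189]), ([0.48, 0.102, 0.013], 0.48, [324, 270])]
block_corner [([0.489, 0.137, 0.008], 0.7, [307, 266]), ([0.396, 0.011, -0.002], 0.66, [368, 309]), ([0.677, 0.175, 0.002], 0.66, [287, 180])]
wax [([0.476, 0.101, 0.02], 0.68, [325, 272]), ([0.38, 0.027, 0.005], 0.56, [361, 317]), ([0.657, 0.164, 0.008], 0.42, [293, 189])]
pivot [([0.502, 0.189, 0.029], 0.81, [282, 260])]
knob [([0.494, 0.238, 0.041], 0.47, [258, 264])]
microscope []
spare_block [([0.466, 0.003,
[... 1042 characters left out ...]
, 0.192, 0.031], 0.64, [320, 276])]
knob [([0.493, 0.234, 0.041], 0.81, [310, 282])]
microscope []
spare_block [([0.465, 0.005, -0.0], 0.65, [389, 259]), ([0.501, 0.192, 0.035], 0.57, [321, 274]), ([0.603, 0.09, 0.002], 0.4, [318, 252])]
tweezers [([0.341, 0.238, -0.0], 0.51, [371, 333]), ([0.72, 0.283, -0.005], 0.43, [219, 271])]
white_bottle [([0.604, 0.093, 0.002], 0.75, [317, 252])]
beaker [([0.721, 0.281, -0.002], 0.82, [219, 269])]
dropper_bottle [([0.742, 0.003, -0.002], 0.61, [301, 222]), ([0.551, 0.212, 0.014], 0.34, [297, 278])]
coplin_jar [([0.671, 0.402, -0.001], 0.89, [185, 302])]
coverslip_box [([0.374, 0.409, 0.003], 0.83, [290, 375]), ([0.518, 0.206, 0.01], 0.65, [310, 284])]
```

View pics/top0.png

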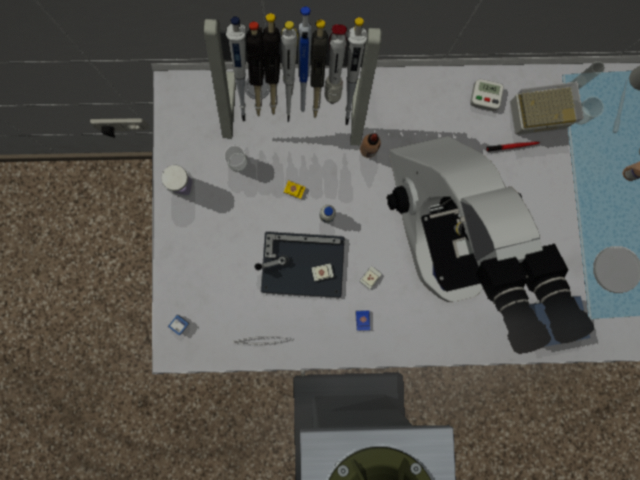

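View pics/scene0.png

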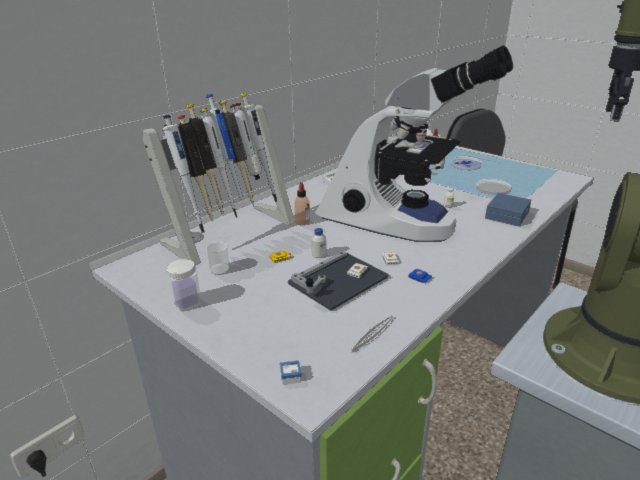

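The deck block is at top px (322,271): it is pale and the only one lying on the clamp. The look-alikes are the spare at (370,277), the blue one at (363,320) and the yellow one at (294,189). I leave all three alone. The microscope stands between the start pose and the clamp, so I'll pass over it high up.

Emit:
step_arm(series=[0, 0, 0.9, 0, 0, 0, 1, 0, 0, 0.9, 0, 0, 0, 1, 0, 0, 0.9, 0, 0, 0, 1, 0, 0, 0.9, 0, 0, 0, 1, 0, 0, 0.8, 0, 0, 0, 1, 0.8, 0.8, 0, 0, 0, -0.9, 1, 0.8, 0.8, 0, 0, 0, -0.9, 1, 0.8, 0.8, 0, 0, 0, -0.9, 1, 0.8, 0.8, 0, 0, 0, -0.9, 1, 0.8, 0.8, 0, 0, 0, -0.9, 1])

```text
time: 2.95
tcp_pos: [0.4269, -0.3813, 0.4513]
tcp_rot: [[0.997, -0.083, 0.0], [-0.083, -0.997, -0.0], [0.0, 0.0, -1.0]]
ft_force: [1.3, -0.4, -0.6]
width: 0.0001
finger_force: 0.0
```

Emit:
step_arm(series=[0, 1, 0, 0, 0, 0, 1, 0, 1, 0, 0, 0, 0, 1, 0, 1, 0, 0, 0, 0, 1, 0, 1, 0, 0, 0, 0, 1, 0, 1, 0, 0, 0, 0, 1, 0, 1, 0, 0, 0, 0, 1, 0, 1, 0, 0, 0, 0, 1, 0, 1, 0, 0, 0, 0, 1, 0, 1, -0.8, 0, 0, 0, 1, 0, 0.6, -0.8, 0, 0, 0, 1])

```text
time: 4.2
tcp_pos: [0.4255, 0.0987, 0.3717]
tcp_rot: [[0.997, -0.078, 0.002], [-0.078, -0.997, 0.001], [0.002, -0.001, -1.0]]
ft_force: [0.6, 0.1, -0.8]
width: 0.0001
finger_force: 0.0
```

```bash
python3 - <<'E'
from h import *
o=env.get_obs(); print(o['time'],o['tcp_pos'],o['ft_force'],o['qpos'])
p,d=snap('wrist','w1.png'); k=K('wrist'); print(k[0][0,0],-k[1].T@k[2],k[1][2])
for q in('rail','pocket_corner','cheek','block','block_corner','wax','pivot','knob'):
    print(q,[(np.round(r['point'],4).tolist(),round(r['confidence'],2),w2px(k,r['point']).astype(int).tolist()) for r in env.pinpoint('wrist',q)[:3]])
E
```

```text
4.2 [0.42553083 0.09868023 0.37165055] [ 0.56937678  0.12307965 -0.79105294] [ 0.20702973  0.12888609 -0.57085629  1.68640862  0.07142164  1.34481146
 -2.02443035]
369.3578794418018 [0.50428496 0.09366006 0.50820185] [-0.31971587  0.02487627 -0.94718685]
rail [([0.5357, 0.066, 0.0099], 0.94, [338, 88])]
pocket_corner [([0.551, 0.2118, 0.0115], 0.73, [220, 84])]
cheek [([0.5217, 0.2084, 0.0114], 0.75, [226, 109])]
block [([0.3771, 0.0189, -0.0014], 0.79, [377, 207]), ([0.4793, 0.1066, 0.0076], 0.55, [309, 137]), ([0.3795, 0.4095, 0.0057], 0.37, [102, 226])]
block_corner [([0.4879, 0.1272, 0.0137], 0.9, [292, 131]), ([0.395, 0.0069, 0.0035], 0.86, [386, 194]), ([0.5492, 0.2108, 0.0126], 0.64, [221, 85])]
wax [([0.4763, 0.1075, 0.0226], 0.69, [308, 140]), ([0.3784, 0.02, 0.0075], 0.54, [377, 207])]
pivot [([0.5025, 0.1917, 0.0272], 0.63, [239, 124])]
knob [([0.4886, 0.2377, 0.0408], 0.76, [201, 139]), ([0.4634, 0.0033, -0.0042], 0.22, [387, 143])]
```

View pics/w1.png

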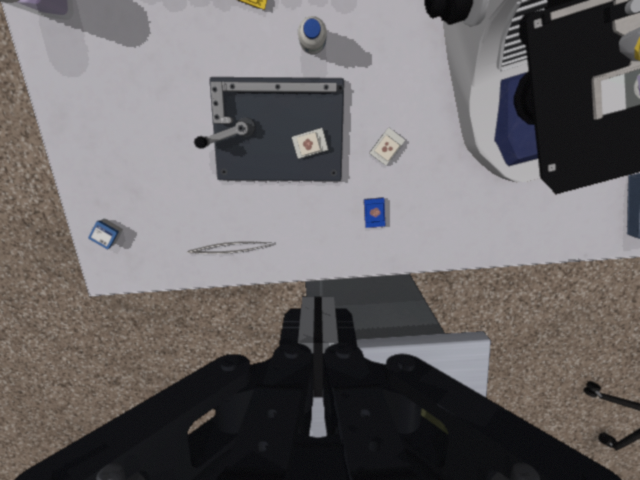

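Wrist view: the deck block is at (310,143) with its nose to the left. The rail runs along the top from (345,88) to (220,85), and the lever knob is at (201,141). I'll take one closer look.

Emit:
step_arm(series=[-0.1, 0.1, -0.8, 0, 0, 0, 1, -0.1, 0.1, -0.8, 0, 0, 0, 1, -0.1, 0, -0.8, 0, 0, 0, 1, -0.1, 0, -0.8, 0, 0, 0, 1, 0, 0, 0, 0, 0, 0, 1, 0, 0, 0, 0, 0, 0, 1, 0, 0, 0, 0, 0, 0, 1, 0, 0, 0, 0, 0, 0, 1, 0, 0, 0, 0, 0, 0, 1, 0, 0, 0, 0, 0, 0, 1])

```text
time: 5.9
tcp_pos: [0.4059, 0.1061, 0.2122]
tcp_rot: [[0.997, -0.08, 0.0], [-0.08, -0.997, 0.0], [0.0, -0.0, -1.0]]
ft_force: [-0.5, 0.4, 0.0]
width: 0.0
finger_force: 0.0
```

```bash
python3 - <<'E'
from h import *
o=env.get_obs(); print(o['time'],o['tcp_pos'],o['ft_force'])
p,d=snap('wrist','w2.png'); k=K('wrist')
for q in('rail','pocket_corner','cheek','block','block_corner','wax','pivot','knob'):
    print(q,[(np.round(r['point'],4).tolist(),round(r['confidence'],2),w2px(k,r['point']).astype(int).tolist()) for r in env.pinpoint('wrist',q)[:2]])
c=w2px(k,(0.478,0.106,.02)).astype(int); print(c)
g=(p.min(2)>120).astype(np.uint8)
n,l,s,ce=cv2.connectedComponentsWithStats(g)
for i in range(1,n):
    if 100<s[i,4]<8000: print(i,s[i],ce[i].round(),cv2.minAreaRect(np.argwhere(l==i)[:,::-1].astype(np.float32)))
cv2.imwrite('pics/w2c.png',cv2.resize(p[0:300,100:500,::-1],(800,600),interpolation=cv2.INTER_CUBIC))
E
```

```text
5.9 [0.40593807 0.10606042 0.21221535] [-0.49308651  0.40316637  0.04577636]
rail [([0.5393, 0.0661, 0.0108], 0.94, [350, 48])]
pocket_corner [([0.4764, 0.1082, 0.0204], 0.52, [307, 131])]
cheek [([0.518, 0.206, 0.0085], 0.9, [191, 91]), ([0.4653, -0.0004, -0.0021], 0.71, [425, 133])]
block [([0.4795, 0.1057, 0.0074], 0.96, [309, 127]), ([0.379, 0.0222, 0.0009], 0.91, [402, 225])]
block_corner [([0.3968, 0.0073, -0.0001], 0.69, [417, 207]), ([0.4879, 0.1307, 0.0131], 0.57, [280, 120])]
wax [([0.4766, 0.1075, 0.0197], 0.79, [307, 131]), ([0.3766, 0.0204, 0.0062], 0.64, [405, 229])]
pivot [([0.5022, 0.1905, 0.0274], 0.89, [205, 108]), ([0.5377, 0.0684, 0.0122], 0.32, [348, 51])]
knob [([0.4933, 0.2358, 0.0395], 0.66, [148, 124])]
[309 129]
5 [196  37  65  11 615] [228.  42.] ((228.0, 42.0), (10.0, 64.0), 90.0)
6 [265  37  70  11 724] [299.  42.] ((299.5, 42.0), (69.0, 10.0), -0.0)
8 [ 285  107   53   45 1288] [311. 128.] ((311.65234375, 129.10336303710938), (33.626487731933594, 47.20143508911133), 73.44293212890625)
12 [  0 254  27  25 406] [ 12. 266.] ((12.100004196166992, 265.8000183105469), (27.72724151611328, 15.652474403381348), 26.56505012512207)
26 [ 500  400   57   35 1059] [536. 413.] ((528.0, 417.0), (34.0, 56.0), 90.0)
27 [421 410  26  22 151] [433. 420.] ((434.0675354003906, 420.4054260253906), (31.73560333251953, 5.231143951416016), 35.53767776489258)
29 [310 416  16  21 277] [318. 426.] ((317.5, 426.0), (20.0, 15.0), 90.0)
```

View pics/w2c.png

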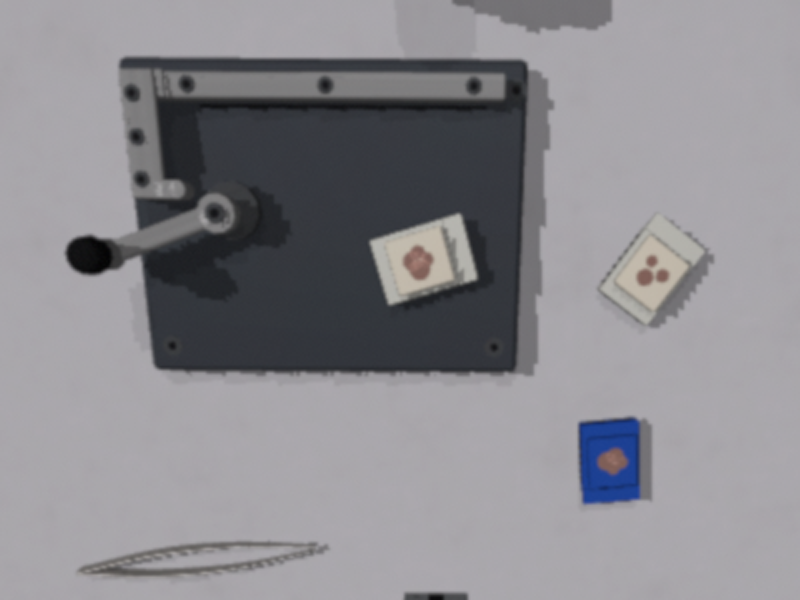

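```bash
cat >> h.py <<'E'
def fit(src,dst):  # 2D rigid src->dst
    src=np.array(src,float);dst=np.array(dst,float); a=src-src.mean(0);b=dst-dst.mean(0)
    th=np.arctan2((a[:,0]*b[:,1]-a[:,1]*b[:,0]).sum(),(a*b).sum()); R=np.array([[np.cos(th),-np.sin(th)],[np.sin(th),np.cos(th)]])
    t=dst.mean(0)-R@src.mean(0); return th,R,t,np.linalg.norm(src@R.T+t-dst,axis=1)
E
python3 - <<'E'
from h import *
k=K('wrist')
W=lambda c,z:px2w(k,(c[0]/2+100-.25,c[1]/2-.25),z)[:2]
dk=[W(c,.012) for c in((515,369),(157,369),(121,60),(527,62))]
th,R,t,e=fit([(-.068,-.095),(-.068,.075),(.062,.075),(.062,-.095)],dk); print('deckfit',th,t,e)
kp={'rail':(.537,.0675),'pc':(.549,.213),'ch':(.5186,.2058),'pv':(.5024,.191)}
th2,R2,t2,e2=fit([(.045,-.085),(.045,.06),(.014,.051),(.0008,.034)],list(kp.values())); print('kpfit',th2,t2,e2)
C=lambda p:(R.T@(np.array(p)-t)*1000).round(1)
print('rail top front edge',C(W((200,101),.021)),C(W((505,101),.021)),'pivot',C(W((214,212),.0305)),'knobtop',C(W((88,255),.056)))
b=[W(c,.020) for c in((370,240),(462,214),(478,278),(388,304))]; print('block',[C(x) for x in b],C(np.mean(b,0)))
E
```

```text
deckfit -0.08294922215851272 [0.49945476 0.15339625] [0.00288187 0.0024576  0.00252077 0.00260278]
kpfit -0.08589418362960424 [0.49935976 0.15662796] [0.00058908 0.00056769 0.00101629 0.00087985]
rail top front edge [43.9 39.6] [ 44.3 -83.9] pivot [ 1.4 35.1] knobtop [-15.   77.9]
block [array([ -9.3, -27.8]), array([  1.2, -67.1]), array([-24.9, -74.5]), array([-36.1, -35.1])] [-17.3 -51.1]
```

Emit:
step_arm(series=[0.14, 0.02, -0.8, 0, 0, -0.03, 1, 0.14, 0.02, -0.8, 0, 0, 0, 1, 0.14, 0.02, -0.8, 0, 0, 0, 1, 0.14, 0, -0.8, 0, 0, 0, 1, 0, 0, -0.14, 0, 0, 0, 1, 0, 0, -0.1, 0, 0, 0, 1, 0, 0, -0.06, 0, 0, 0, 1, 0, 0, 0, 0, 0, 0, 1, 0, 0, 0, 0, 0, 0, 1, 0, 0, 0, 0, 0, 0, 1])

```text
time: 7.6
tcp_pos: [0.4341, 0.109, 0.0375]
tcp_rot: [[0.997, -0.083, 0.001], [-0.083, -0.997, 0.0], [0.001, -0.0, -1.0]]
ft_force: [-0.2, 1.0, -0.5]
width: 0.0005
finger_force: 0.0
```

Emit:
step_arm(series=[0.11, -0.009, 0, 0, 0, 0, 1, 0.11, -0.009, 0, 0, 0, 0, 1, 0.11, -0.009, 0, 0, 0, 0, 1, 0.11, -0.009, 0, 0, 0, 0, 1, 0.11, -0.009, 0, 0, 0, 0, 1, 0.11, -0.009, 0, 0, 0, 0, 1, 0.11, -0.009, 0, 0, 0, 0, 1, 0.11, -0.009, 0, 0, 0, 0, 1, 0.11, -0.009, 0, 0, 0, 0, 1, 0.11, -0.009, 0, 0, 0, 0, 1])

```text
time: 8.85
tcp_pos: [0.4892, 0.1045, 0.037]
tcp_rot: [[0.997, -0.083, -0.0], [-0.083, -0.997, 0.0], [-0.0, -0.0, -1.0]]
ft_force: [0.2, -0.0, -0.6]
width: 0.0001
finger_force: 0.0
```

```bash
cat > look.py <<'E'
from h import *
import sys
o=env.get_obs(); t=np.array([.4995,.155]); th=-.083; R=np.array([[np.cos(th),-np.sin(th)],[np.sin(th),np.cos(th)]])
C=lambda p:(R.T@(np.array(p)[:2]-t)*1000).round(1)
print(o['time'],'tcp clamp',C(o['tcp_pos']),o['tcp_pos'][2],o['ft_force'].round(1))
p,d=snap('wrist','tmp.png'); k=K('wrist')
for q in('block','block_corner','wax','knob','pocket_corner'):
    print(q,[(C(r['point']).tolist(),round(r['confidence'],2),w2px(k,r['point']).astype(int).tolist()) for r in env.pinpoint('wrist',q)[:3]])
if len(sys.argv)>1:
    x,y,w,h=map(int,sys.argv[2:6]); s=800/w; cv2.imwrite('pics/'+sys.argv[1],cv2.resize(p[y:y+h,x:x+w,::-1],None,fx=s,fy=s,interpolation=cv2.INTER_CUBIC))
E
python3 look.py w3.png 150 30 340 255
```

```text
8.85 tcp clamp [ -6.1 -51.2] 0.03702616522724642 [ 0.2 -0.  -0.6]
block [([-16.1, -53.7], 0.95, [320, 306]), ([43.1, 59.1], 0.71, [71, 194])]
block_corner []
wax [([-16.0, 77.9], 0.24, [20, 338])]
knob [([-17.5, 81.4], 0.87, [6, 347])]
pocket_corner [([42.0, 61.3], 0.76, [63, 198])]
```

View pics/w3.png

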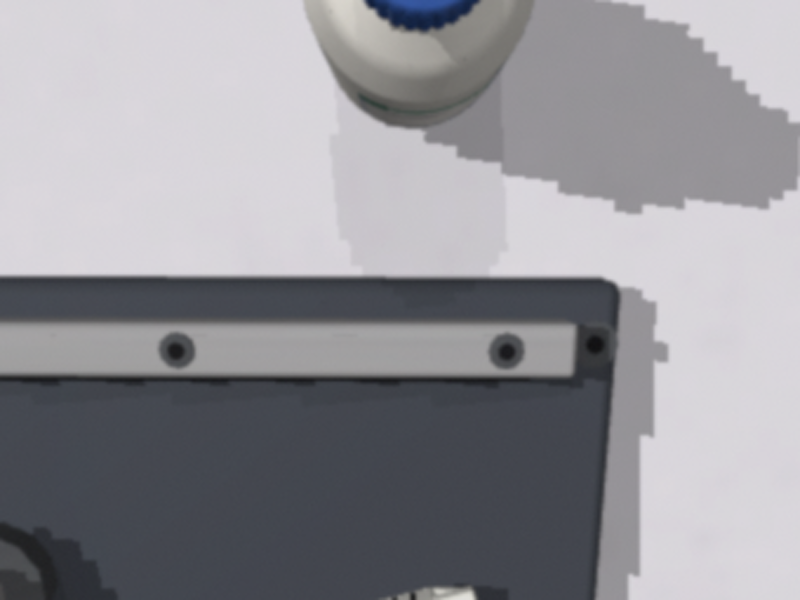

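```bash
python3 - <<'E'
import cv2
p=cv2.imread('pics/tmp.png')[230:470,160:480]; cv2.imwrite('pics/w3b.png',cv2.resize(p,None,fx=2.5,fy=2.5,interpolation=cv2.INTER_CUBIC))
E
```

```text
(no output)
```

View pics/w3b.png

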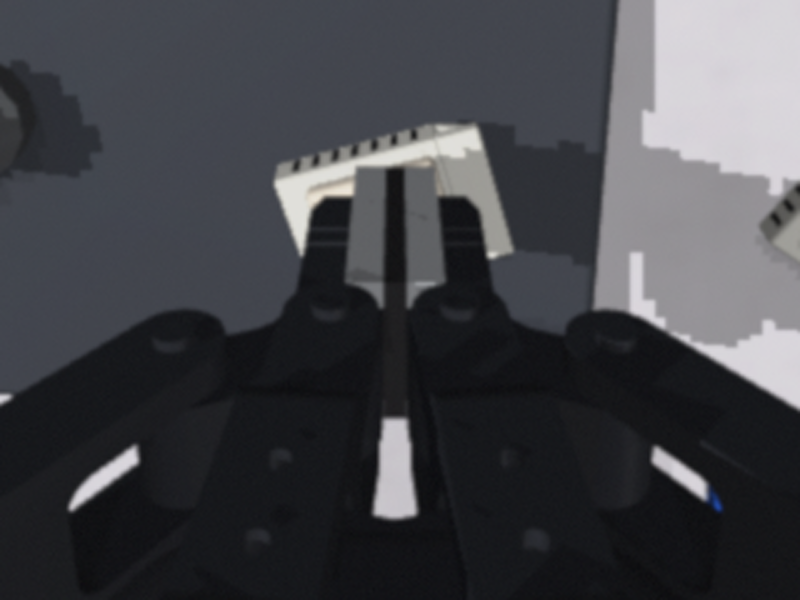

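```bash
python3 - <<'E'
from h import *
k=K('wrist'); t=np.array([.4995,.155]); th=-.083; R=np.array([[np.cos(th),-np.sin(th)],[np.sin(th),np.cos(th)]])
C=lambda p:(R.T@(np.array(p)[:2]-t)*1000).round(1)
for c in((275,182),(433,137),(478,140),(513,252),(301,254)): print(c,C(px2w(k,(160+c[0]/2.5,230+c[1]/2.5),.020)))
tcp=env.get_obs()['tcp_pos']
for dx in(-.011,.011):
  for dz in(-.022,-.01,.02): print(dx,dz,((w2px(k,tcp+[dx*R[0,0],dx*R[1,0],dz])-[160,230])*2.5).round())
E
```

```text
(275, 182) [ -9.5 -29.7]
(433, 137) [ -0.1 -59.9]
(478, 140) [ -0.7 -68.4]
(513, 252) [-24.9 -76. ]
(301, 254) [-25.4 -34.2]
-0.011 -0.022 [387. 207.]
-0.011 -0.01 [387. 239.]
-0.011 0.02 [385. 340.]
0.011 -0.022 [387. 105.]
0.011 -0.01 [386. 131.]
0.011 0.02 [385. 216.]
```

```bash
python3 - <<'E'
from h import *
p,d=env.snapshot('wrist'); A,R0,t0=k=K('wrist'); t=np.array([.4995,.155]); th=-.083; R=np.array([[np.cos(th),-np.sin(th)],[np.sin(th),np.cos(th)]])
def P(c):
    u,v=int(160+c[0]/2.5),int(230+c[1]/2.5); z=d[v,u]; w=R0.T@(np.linalg.inv(A)@np.array([u,v,1.])*z-t0); return np.r_[(R.T@(w[:2]-t)*1000),w[2]*1000].round(1)
for c in((200,220),(560,50),(290,195),(470,190),(495,240),(370,172),(370,200),(370,250),(370,275),(425,172),(425,270),(325,205),(325,225),(325,260),(470,205),(470,250)): print(c,P(c))
print(env.get_obs()['tcp_pos'])
E
```

```text
(200, 220) [-22.9 -12.7  11.2]
(560, 50) [ 14.1 -84.6  11. ]
(290, 195) [-12.9 -32.3  18.9]
(470, 190) [-11.7 -67.2  19.1]
(495, 240) [-22.4 -72.4  19.8]
(370, 172) [  4.4 -48.6  42.3]
(370, 200) [  3.9 -48.8  51.3]
(370, 250) [  4.2 -49.2  66.2]
(370, 275) [  4.4 -49.4  72.6]
(425, 172) [  4.9 -57.6  43.2]
(425, 270) [  4.4 -56.7  71.4]
(325, 205) [  0.4 -41.4  46.7]
(325, 225) [  1.  -42.   53.9]
(325, 260) [  0.1 -42.5  62.2]
(470, 205) [  0.6 -64.7  47.1]
(470, 250) [  0.7 -63.7  60.4]
[0.48858759 0.10456395 0.03702096]
```

The block hasn't moved. Wrist depth puts the shut fingertips at about z 40 mm with the TCP at 37 mm, so the fingers passed over it. I'll back off, go lower and check the tip height again.

Emit:
step_arm(series=[-0.187, 0.0155, 0, 0, 0, 0, 1, -0.187, 0.0155, 0, 0, 0, 0, 1, -0.187, 0.0155, 0, 0, 0, 0, 1, -0.187, 0.0155, 0, 0, 0, 0, 1, -0.187, 0.0155, 0, 0, 0, 0, 1, -0.187, 0.0155, 0, 0, 0, 0, 1, 0, 0, -0.1, 0, 0, 0, 1, 0, 0, -0.1, 0, 0, 0, 1, 0, 0, 0, 0, 0, 0, 1, 0, 0, 0, 0, 0, 0, 1])

```text
time: 10.45
tcp_pos: [0.4329, 0.1092, 0.0269]
tcp_rot: [[0.997, -0.083, -0.0], [-0.083, -0.997, 0.0], [-0.0, -0.0, -1.0]]
ft_force: [-0.1, -0.2, 0.2]
width: 0.0001
finger_force: 0.0
```

```bash
cat > cloud.py <<'E'
from h import *
def cloud():
    p,d=snap('wrist','tmp.png'); A,R0,t0=K('wrist'); t=np.array([.4995,.155]); th=-.083; R=np.array([[np.cos(th),-np.sin(th)],[np.sin(th),np.cos(th)]])
    v,u=np.mgrid[0:480,0:640]; q=np.stack([(u-A[0,2])/A[0,0]*d,(v-A[1,2])/A[1,1]*d,d],-1)
    w=(q-t0)@R0; w[...,:2]=(w[...,:2]-t)@R; w*=1000; w[d==0]=np.nan
    tc=env.get_obs()['tcp_pos'].copy(); tc[:2]=R.T@(tc[:2]-t); return p,w,tc*1000
E
python3 - <<'E'
from cloud import *
p,w,tc=cloud(); print(tc.round(1),env.get_obs()['ft_force'].round(1))
for v in range(280,350,3): print(v,w[v,310].round(1),w[v,326].round(1),p[v,310])
E
```

```text
[-62.5 -51.1  27. ] [-0.3 -0.5  0.7]
280 [-53.1 -49.   10.8] [-53.2 -56.4  10.6] [72 75 83]
283 [-54.7 -48.9  10.5] [-54.1 -56.4  12. ] [73 75 84]
286 [-55.9 -48.9  11.3] [-55.8 -56.4  11.6] [72 75 84]
289 [-57.5 -48.9  11.1] [-57.5 -56.4  11.3] [73 76 84]
292 [-59.3 -48.9  10.8] [-58.8 -56.4  11.7] [72 75 83]
295 [-61.2 -48.9  10.2] [-60.4 -56.5  11.7] [72 75 82]
298 [-51.2 -49.4  32.7] [-52.1 -56.   31. ] [101 103 106]
301 [-51.8 -49.4  34.3] [-51.6 -55.9  34.7] [103 105 107]
304 [-52.2 -49.5  36.1] [-51.6 -55.9  37.1] [104 105 108]
307 [-52.7 -49.5  37.5] [-52.2 -55.8  38.5] [103 105 108]
310 [-51.1 -49.6  42.8] [-52.2 -55.8  40.9] [104 105 108]
313 [-51.  -49.7  45.3] [-51.6 -55.7  44.2] [103 105 108]
316 [-51.4 -49.7  47. ] [-51.6 -55.7  46.6] [103 105 107]
319 [-51.6 -49.7  48.7] [-51.8 -55.6  48.5] [103 105 108]
322 [-51.7 -49.8  50.7] [nan nan nan] [103 105 108]
325 [-51.9 -49.8  52.5] [-51.5 -55.5  53.1] [103 104 108]
328 [-51.9 -49.8  54.5] [-51.9 -55.5  54.4] [103 104 107]
331 [-51.1 -49.9  57.6] [-51.6 -55.4  56.9] [103 104 108]
334 [-52.  -49.9  58.1] [-51.8 -55.4  58.4] [102 103 107]
337 [-51.8 -50.   60.3] [-51.8 -55.4  60.2] [100 102 105]
340 [-51.7 -50.   62.2] [-51.6 -55.3  62.3] [85 86 88]
343 [-51.9 -50.   63.7] [-52.1 -55.3  63.4] [119 120 123]
346 [-52.9 -50.   63.8] [-53.6 -55.3  62.8] [125 127 130]
349 [-54.3 -50.   63.5] [nan nan nan] [84 85 88]
```

Emit:
step_arm(series=[0, 0, -0.1, 0, 0, 0, 1, 0, 0, -0.1, 0, 0, 0, 1, 0, 0, -0.06, 0, 0, 0, 1, 0, 0, -0.04, 0, 0, 0, 1, 0, 0, -0.02, 0, 0, 0, 1, 0, 0, 0, 0, 0, 0, 1, 0, 0, 0, 0, 0, 0, 1, 0, 0, 0, 0, 0, 0, 1, 0, 0, 0, 0, 0, 0, 1, 0, 0, 0, 0, 0, 0, 1])

```text
time: 11.75
tcp_pos: [0.4327, 0.1092, 0.0118]
tcp_rot: [[0.997, -0.083, 0.001], [-0.083, -0.997, -0.0], [0.001, 0.0, -1.0]]
ft_force: [-2.9, -1.0, 15.0]
width: -0.0002
finger_force: 7.4
```

```bash
python3 - <<'E'
from cloud import *
p,w,tc=cloud(); print(tc.round(1),env.get_obs()['ft_force'].round(1))
for v in range(286,312,2): print(v,w[v,310].round(1),w[v,326].round(1),p[v,310])
E
```

```text
[-62.8 -51.2  11.8] [-2.7  0.  15.1]
286 [-49.1 -49.3  11.2] [-49.2 -56.1  11. ] [75 79 88]
288 [-50.5 -49.3  10.3] [-50.4 -56.1  10.5] [75 79 88]
290 [-51.2 -49.3  10.8] [-51.2 -56.1  10.8] [75 79 87]
292 [-52.1 -49.3  10.8] [-52.3 -56.1  10.3] [75 78 87]
294 [-53.1 -49.3  10.7] [-52.7 -56.1  11.5] [74 78 86]
296 [-52.  -49.4  14.8] [-52.9 -56.1  13. ] [81 83 88]
298 [-51.8 -49.4  17. ] [-51.7 -56.   17.1] [107 108 111]
300 [-51.6 -49.5  19. ] [-52.1 -56.   18.1] [107 108 111]
302 [-51.8 -49.5  20.4] [-51.8 -55.9  20.4] [106 108 111]
304 [-51.6 -49.5  22.4] [-51.9 -55.9  22. ] [107 109 112]
306 [-52.  -49.5  23.5] [-52.1 -55.9  23.2] [107 109 112]
308 [-52.1 -49.6  24.9] [-51.8 -55.8  25.5] [107 108 111]
310 [-52.6 -49.6  25.6] [-51.8 -55.8  26.9] [108 110 112]
```

Contact with the deck is at TCP z ≈ 0.012, so the tip is level with the TCP. I'll raise 3 mm and push.

Emit:
step_arm(series=[0, 0, 0.07, 0, 0, 0, 1, 0.11, -0.009, 0, 0, 0, 0, 1, 0.11, -0.009, 0, 0, 0, 0, 1, 0.11, -0.009, 0, 0, 0, 0, 1, 0.11, -0.009, 0, 0, 0, 0, 1, 0.11, -0.009, 0, 0, 0, 0, 1, 0.11, -0.009, 0, 0, 0, 0, 1, 0.11, -0.009, 0, 0, 0, 0, 1, 0.11, -0.009, 0, 0, 0, 0, 1, 0.11, -0.009, 0, 0, 0, 0, 1])

```text
time: 13.05
tcp_pos: [0.4826, 0.1051, 0.0145]
tcp_rot: [[0.997, -0.083, 0.0], [-0.083, -0.997, 0.0], [0.0, -0.0, -1.0]]
ft_force: [-0.7, 0.7, 0.6]
width: -0.0001
finger_force: 0.1
```

```bash
python3 look.py w4.png 160 200 320 240; 
```

```text
13.05 tcp clamp [-12.7 -51.1] 0.014537417705463213 [-0.7  0.7  0.6]
block [([15.4, -56.6], 0.78, [327, 252])]
block_corner [([27.8, -32.4], 0.75, [267, 227])]
wax [([10.7, -53.3], 0.6, [319, 273])]
knob []
pocket_corner [([47.2, 61.4], 0.74, [22, 178])]
```

View pics/w4.png

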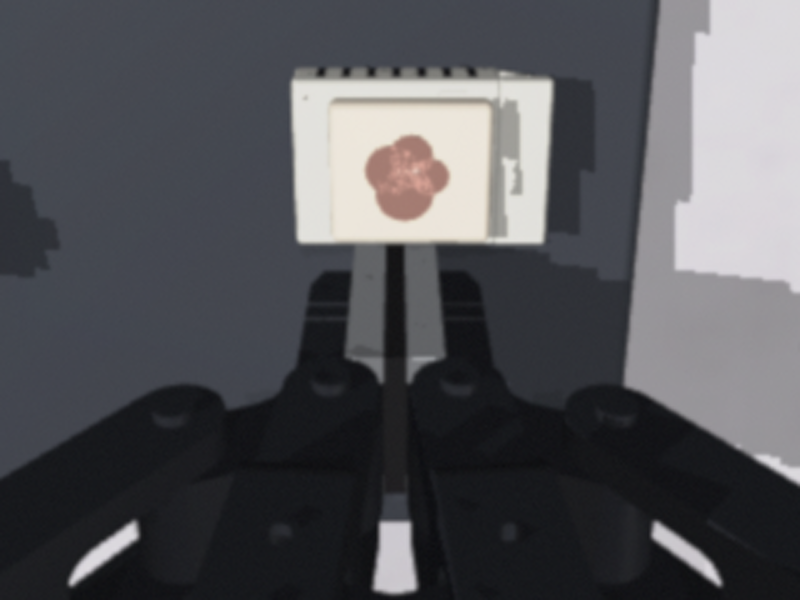

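Now the block is square to the clamp and flush against the fingers. I'll push it the rest of the way to the rail.

Emit:
step_arm(series=[0.06, -0.005, 0, 0, 0, 0, 1, 0.06, -0.005, 0, 0, 0, 0, 1, 0.06, -0.005, 0, 0, 0, 0, 1, 0.06, -0.005, 0, 0, 0, 0, 1, 0.06, -0.005, 0, 0, 0, 0, 1, 0.02, -0.0016, 0, 0, 0, 0, 1, 0.02, -0.0016, 0, 0, 0, 0, 1, 0.02, -0.0016, 0, 0, 0, 0, 1, 0.01, -0.0008, 0, 0, 0, 0, 1, 0, 0, 0, 0, 0, 0, 1])

```text
time: 14.6
tcp_pos: [0.5008, 0.1036, 0.0145]
tcp_rot: [[0.997, -0.083, 0.0], [-0.083, -0.997, 0.0], [0.0, -0.0, -1.0]]
ft_force: [0.6, 0.3, -0.1]
width: 0.0004
finger_force: 0.0
```

Emit:
step_arm(series=[0.016, -0.0013, 0, 0, 0, 0, 1, 0, 0, 0, 0, 0, 0, 1, 0.016, -0.0013, 0, 0, 0, 0, 1, 0, 0, 0, 0, 0, 0, 1, 0.01, -0.0008, 0, 0, 0, 0, 1, 0, 0, 0, 0, 0, 0, 1, 0, 0, 0, 0, 0, 0, 1, 0, 0, 0, 0, 0, 0, 1, 0, 0, 0, 0, 0, 0, 1, 0, 0, 0, 0, 0, 0, 1])

```text
time: 15.85
tcp_pos: [0.5015, 0.1035, 0.0144]
tcp_rot: [[0.997, -0.083, -0.002], [-0.083, -0.997, -0.0], [-0.002, 0.001, -1.0]]
ft_force: [-5.9, 1.5, 3.2]
width: -0.0001
finger_force: 3.0
```

```bash
cat > blk.py <<'E'
from cloud import *
p,w,tc=cloud(); print('tcp',tc.round(1),env.get_obs()['ft_force'].round(1))
m=(p.min(2)>115)&(w[...,2]>14)&(w[...,2]<30)&(w[...,0]<50)&(w[...,0]>-5)&(w[...,1]<62)&(w[...,1]>-95)
z=w[...,2]
for nm,a,b in(('shell',17,21.5),('wax',21.8,27)):
    q=w[m&(z>a)&(z<b)]; 
    print(nm,len(q),np.percentile(q,[0.5,2,50,98,99.5],axis=0).round(1).tolist())
# rail front top edge row
for y0 in(-70,-20,20):
    s=np.abs(w[...,1]-y0)<1.5; s&=(p.min(2)>100)&(w[...,0]>30)&(z>16); q=w[s]; print('railfront',y0,np.percentile(q[:,0],[1,5]).round(1) if len(q) else None)
E
python3 blk.py
```

```text
tcp [  6.3 -51.1  14.4] [-5.7  1.7  4.1]
shell 6033 [[17.3, -83.7, 17.6], [18.0, -80.4, 17.9], [45.5, -44.2, 19.5], [49.8, 44.9, 21.1], [50.0, 50.7, 21.3]]
wax 4894 [[8.0, -67.3, 21.9], [9.2, -66.7, 22.2], [31.3, -46.0, 23.7], [48.4, 61.5, 25.0], [49.6, 61.9, 25.4]]
railfront -70 [30.4 32.5]
railfront -20 [46.  46.4]
railfront 20 [46.2 46.6]
```

```bash
python3 - <<'E'
from h import *
p,d=env.snapshot('top'); A,R0,t0=K('top'); v,u=np.mgrid[0:480,0:640]
w=(np.stack([(u-A[0,2])/A[0,0]*d,(v-A[1,2])/A[1,1]*d,d],-1)-t0)@R0
for x0 in np.arange(.42,.66,.04):
    s=(np.abs(w[...,0]-x0)<.02)&(w[...,2]>.05)&(w[...,2]<.35)&(w[...,1]<.01)&(d>0); print(round(x0,2),np.percentile(w[s][:,1],99).round(3) if s.any() else None, w[s][:,2].max().round(2) if s.any() else None)
E
```

```text
0.42 -0.118 0.35
0.46 -0.098 0.35
0.5 -0.074 0.35
0.54 -0.066 0.35
0.58 -0.045 0.35
0.62 -0.026 0.29
0.66 -0.056 0.26
```

Emit:
step_arm(series=[-0.09, 0.007, 0, 0, 0, 0, 1, -0.1, 0.008, 0, 0, 0, 0, 1, 0, 0, 0.8, 0, 0, 0, 1, 0, 0, 0, 0, 0, 0, 1, 0, 0, 0, 0, 0, 0, 1, 0, 0, 0, 0, 0, 0, 1, 0, 0, 0, 0, 0, 0, 1, 0, 0, 0, 0, 0, 0, 1, 0, 0, 0, 0, 0, 0, 1, 0, 0, 0, 0, 0, 0, 1])

```text
time: 17.2
tcp_pos: [0.4934, 0.1042, 0.0545]
tcp_rot: [[0.997, -0.083, -0.0], [-0.083, -0.997, 0.0], [-0.0, -0.0, -1.0]]
ft_force: [-0.2, -0.3, 1.1]
width: 0.0001
finger_force: 0.0
```

```bash
python3 blk.py
```

```text
tcp [ -1.9 -51.1  54.5] [0.4 0.1 0.5]
shell 4207 [[17.6, -83.5, 17.5], [18.0, -79.6, 17.9], [45.9, -43.1, 19.5], [49.9, 46.3, 21.1], [50.0, 51.0, 21.4]]
wax 3327 [[8.1, -67.3, 21.9], [9.0, -66.8, 22.2], [31.0, -46.4, 23.7], [48.0, 61.4, 25.1], [49.6, 61.8, 25.5]]
railfront -70 [30.5 32.4]
railfront -20 [45.9 46.3]
railfront 20 [46.4 46.9]
```

Emit:
step_arm(series=[0.293, -0.466, 0, 0, 0, 0, 1, 0.293, -0.466, 0, 0, 0, 0, 1, 0, 0, 0, 0, 0, 0, 1, 0, 0, -0.4, 0, 0, 0, 1, 0, 0, -0.3, 0, 0, 0, 1, 0, 0, -0.1, 0, 0, 0, 1, 0, 0, 0, 0, 0, 0, 1, 0, 0, 0, 0, 0, 0, 1, 0, 0, 0, 0, 0, 0, 1, 0, 0, 0, 0, 0, 0, 1])

```text
time: 18.5
tcp_pos: [0.5229, 0.0576, 0.0149]
tcp_rot: [[0.997, -0.083, 0.001], [-0.083, -0.997, 0.0], [0.001, -0.0, -1.0]]
ft_force: [0.5, 0.3, -0.2]
width: 0.0001
finger_force: 0.0
```

```bash
python3 look.py w5.png 160 120 400 300; python3 - <<'E'
from cloud import *
p,w,tc=cloud(); print(tc.round(1))
m=(p.min(2)>130)&(w[...,2]>17.5)&(w[...,2]<21)&(w[...,0]<43)&(w[...,0]>10)
for x0 in(20,25,30,35,40):
    q=w[m&(np.abs(w[...,0]-x0)<2.5)&(w[...,1]<0)&(w[...,1]>-95)]; print(x0,len(q),np.percentile(q[:,1],[1,5,95,99]).round(1) if len(q) else '')
E
```

```text
18.5 tcp clamp [ 31.4 -95.2] 0.014865914393081877 [ 0.5  0.3 -0.2]
block [([32.2, -53.1], 0.82, [219, 308])]
block_corner [([46.8, -32.4], 0.57, [166, 281])]
wax [([31.1, -54.6], 0.58, [216, 325])]
knob []
pocket_corner []
[ 31.2 -95.1  14.5]
20 209 [-76.7 -76.4 -37.2 -36.8]
25 232 [-76.7 -76.3 -36.9 -36.5]
30 253 [-76.8 -76.5 -37.  -36.6]
35 265 [-76.7 -76.2 -37.3 -36.6]
40 323 [-76.8 -76.4 -37.3 -36.6]
```

View pics/w5.png

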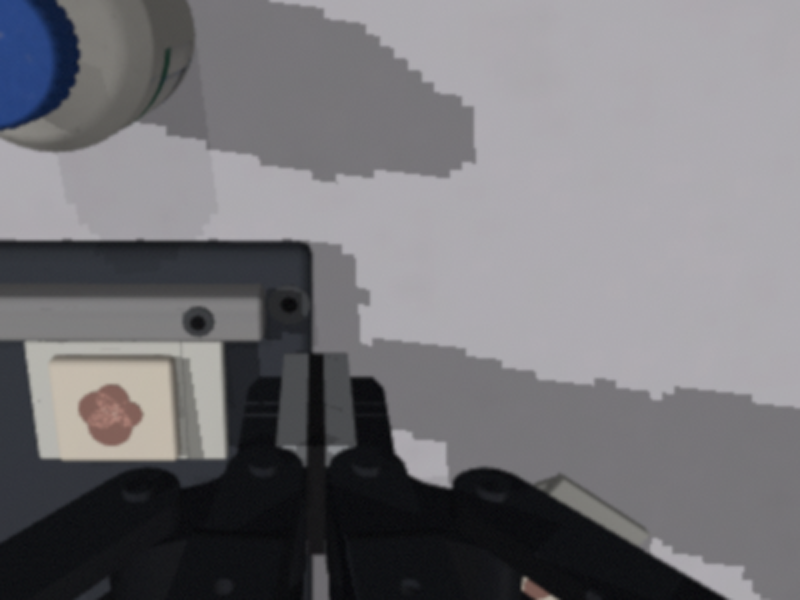

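Emit:
step_arm(series=[0.0093, 0.1, 0, 0, 0, 0, 1, 0.0093, 0.1, 0, 0, 0, 0, 1, 0.0093, 0.1, 0, 0, 0, 0, 1, 0.0093, 0.1, 0, 0, 0, 0, 1, 0.0093, 0.1, 0, 0, 0, 0, 1, 0.0093, 0.1, 0, 0, 0, 0, 1, 0.0093, 0.1, 0, 0, 0, 0, 1, 0.0093, 0.1, 0, 0, 0, 0, 1, 0.0093, 0.1, 0, 0, 0, 0, 1, 0.0093, 0.1, 0, 0, 0, 0, 1])

```text
time: 20.1
tcp_pos: [0.5273, 0.1079, 0.0145]
tcp_rot: [[0.997, -0.083, -0.0], [-0.083, -0.997, 0.0], [-0.0, -0.0, -1.0]]
ft_force: [-0.0, -0.4, 0.6]
width: -0.0002
finger_force: 0.1
```

```bash
cat > sh.py <<'E'
from cloud import *
p,w,tc=cloud(); print('tcp',tc.round(1),env.get_obs()['ft_force'].round(1))
m=(p.min(2)>130)&(w[...,2]>17.5)&(w[...,2]<21)&(w[...,1]<62)&(w[...,1]>tc[1]+6)
for x0 in(18,22,27,32,37,41):
    q=w[m&(np.abs(w[...,0]-x0)<2)]; print(x0,len(q),np.percentile(q[:,1],[1,5,95,99]).round(1) if len(q) else '')
mw=(p.min(2)>130)&(w[...,2]>22.5)&(w[...,2]<25.5)&(w[...,1]<56)&(w[...,0]>14)&(w[...,0]<42)&(w[...,1]>tc[1]); q=w[mw]
print('wax',np.percentile(q[:,:2],[1,50,99],axis=0).round(1).tolist(),cv2.minAreaRect(q[:,:2].astype(np.float32)) if len(q) else '')
E
python3 sh.py
```

```text
tcp [ 31.7 -43.6  14.6] [ 0.2  1.  -0.4]
18 52 [-2.4 -2.3  1.8  1.9]
22 90 [-2.6 -2.3  2.2  2.4]
27 84 [-2.4 -2.2  2.1  2.3]
32 95 [-2.4 -2.1  2.1  2.2]
37 136 [-36.8 -36.    1.8   2.1]
41 300 [-37.3 -36.9   1.5   2. ]
wax [[20.0, -28.2], [31.9, -17.2], [41.9, -3.9]] ((28.835296630859375, 13.467769622802734), (23.745986938476562, 85.12816619873047), 4.064787864685059)
```

Emit:
step_arm(series=[0.0084, 0.09, 0, 0, 0, 0, 1, 0.0084, 0.09, 0, 0, 0, 0, 1, 0.0084, 0.09, 0, 0, 0, 0, 1, 0.0084, 0.09, 0, 0, 0, 0, 1, 0.0084, 0.09, 0, 0, 0, 0, 1, 0.0084, 0.09, 0, 0, 0, 0, 1, 0.0084, 0.09, 0, 0, 0, 0, 1, 0.0084, 0.09, 0, 0, 0, 0, 1, 0.0084, 0.09, 0, 0, 0, 0, 1, 0.0084, 0.09, 0, 0, 0, 0, 1])

```text
time: 21.4
tcp_pos: [0.5315, 0.1529, 0.0145]
tcp_rot: [[0.997, -0.083, 0.0], [-0.083, -0.997, 0.0], [0.0, -0.0, -1.0]]
ft_force: [0.2, 0.1, -0.7]
width: 0.0002
finger_force: 0.1
```

```bash
python3 sh.py
```

```text
tcp [32.1  1.4 14.6] [-0.1  1.3 -0.1]
18 40 [42.8 42.9 46.8 47.1]
22 85 [42.4 42.9 47.2 47.4]
27 91 [42.8 42.8 47.  47.4]
32 84 [42.6 42.8 47.1 47.3]
37 120 [ 7.9  9.5 47.  47.3]
41 319 [ 7.8  8.2 46.7 47.5]
wax [[20.7, 16.9], [32.2, 27.8], [41.9, 41.2]] ((28.145336151123047, 34.57135009765625), (27.665512084960938, 35.90974807739258), 0.2494620978832245)
```

Still square and on the rail, with about 13 mm to go. I'll push slowly into the pocket.

Emit:
step_arm(series=[0.0047, 0.05, 0, 0, 0, 0, 1, 0.0047, 0.05, 0, 0, 0, 0, 1, 0.0047, 0.05, 0, 0, 0, 0, 1, 0.0037, 0.04, 0, 0, 0, 0, 1, 0.0017, 0.02, 0, 0, 0, 0, 1, 0.0017, 0.02, 0, 0, 0, 0, 1, 0.0017, 0.02, 0, 0, 0, 0, 1, 0, 0, 0, 0, 0, 0, 1, 0, 0, 0, 0, 0, 0, 1, 0, 0, 0, 0, 0, 0, 1])

```text
time: 22.7
tcp_pos: [0.5327, 0.1651, 0.0145]
tcp_rot: [[0.997, -0.083, -0.0], [-0.083, -0.997, 0.0], [-0.0, -0.0, -1.0]]
ft_force: [-0.6, -1.2, -0.8]
width: 0.0002
finger_force: 0.0
```

Emit:
step_arm(series=[0.0008, 0.01, 0, 0, 0, 0, 1, 0.0008, 0.01, 0, 0, 0, 0, 1, 0.0008, 0.01, 0, 0, 0, 0, 1, 0, 0, 0, 0, 0, 0, 1, 0, 0, 0, 0, 0, 0, 1, 0, 0, 0, 0, 0, 0, 1, 0, 0, 0, 0, 0, 0, 1, 0, 0, 0, 0, 0, 0, 1, 0, 0, 0, 0, 0, 0, 1, 0, 0, 0, 0, 0, 0, 1])

```text
time: 23.95
tcp_pos: [0.5327, 0.1656, 0.0145]
tcp_rot: [[0.996, -0.084, -0.0], [-0.084, -0.996, -0.001], [-0.0, 0.001, -1.0]]
ft_force: [0.1, -5.9, 1.8]
width: -0.0003
finger_force: 2.7
```

```bash
python3 sh.py
```

```text
tcp [32.2 13.3 14.5] [-0.4 -5.6  1.5]
18 0 
22 1 [54.4 54.4 54.4 54.4]
27 1 [54.3 54.3 54.3 54.3]
32 6 [54.3 54.3 54.5 54.5]
37 10 [19.7 19.9 54.2 54.2]
41 166 [19.6 19.7 44.1 49.2]
wax [[20.4, 28.7], [31.9, 39.4], [41.8, 52.8]] ((31.033058166503906, 40.65591049194336), (21.912256240844727, 24.809091567993164), 0.1956535130739212)
```

Home: about 6 N against the end stop, and the label end reads 19.6 mm (19 nominal). Now retreat, rise, and move to the far side of the lever knob.

Emit:
step_arm(series=[-0.008, -0.1, 0, 0, 0, 0, 1, -0.008, -0.1, 0, 0, 0, 0, 1, 0, 0, 0.86, 0, 0, 0, 1, 0, 0, 0.86, 0, 0, 0, 1, -0.176, 0.804, 0, 0, 0, 0, 1, -0.176, 0.804, 0, 0, 0, 0, 1, 0, 0, 0, 0, 0, 0, 1, 0, 0, 0, 0, 0, 0, 1, 0, 0, 0, 0, 0, 0, 1, 0, 0, 0, 0, 0, 0, 1])

```text
time: 25.25
tcp_pos: [0.5147, 0.2359, 0.1004]
tcp_rot: [[0.996, -0.085, -0.0], [-0.085, -0.996, -0.0], [-0.0, 0.0, -1.0]]
ft_force: [1.0, 0.7, -0.1]
width: 0.0
finger_force: 0.0
```

```bash
python3 look.py w6.png 100 120 480 360
```

```text
25.25 tcp clamp [ 8.5 81.9] 0.10041408349044838 [ 1.   0.7 -0.1]
block [([31.9, 38.8], 0.66, [382, 212]), ([-107.3, -141.9], 0.63, [600, 381])]
block_corner [([44.3, 61.1], 0.93, [349, 195]), ([-90.6, -157.3], 0.82, [626, 363])]
wax [([28.8, 41.1], 0.93, [381, 221]), ([-109.6, -143.6], 0.6, [608, 389]), ([-141.9, 243.9], 0.48, [116, 419])]
knob [([-16.5, 80.8], 0.89, [317, 301])]
pocket_corner [([44.0, 57.5], 0.59, [354, 194]), ([153.0, 255.8], 0.53, [6, 0])]
```

View pics/w6.png

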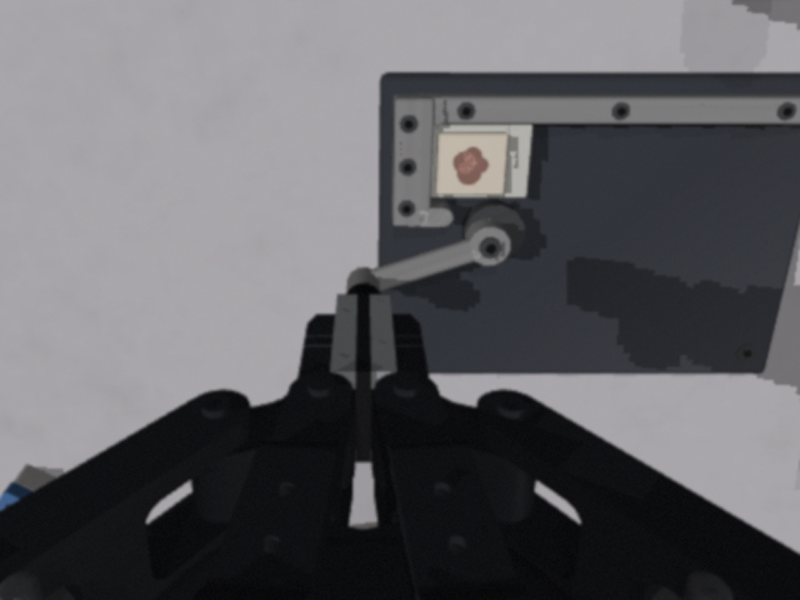

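Emit:
step_arm(series=[0, 0, -0.62, 0, 0, 0, 1, 0, 0, -0.62, 0, 0, 0, 1, 0, 0, 0, 0, 0, 0, 1, -0.148, 0, 0, 0, 0, 0, 1, -0.143, -0.05, 0, 0, 0, 0, 1, -0.132, -0.071, 0, 0, 0, 0, 1, -0.12, -0.09, 0, 0, 0, 0, 1, -0.105, -0.106, 0, 0, 0, 0, 1, -0.088, -0.121, 0, 0, 0, 0, 1, 0, 0, 0, 0, 0, 0, 1])

```text
time: 26.8
tcp_pos: [0.477, 0.214, 0.0384]
tcp_rot: [[0.996, -0.084, -0.001], [-0.084, -0.996, -0.001], [-0.001, 0.001, -1.0]]
ft_force: [0.6, -0.6, -0.1]
width: 0.0002
finger_force: 0.0
```

```bash
python3 look.py; python3 - <<'E'
from cloud import *
p,w,tc=cloud()
m=(p.max(2)<60)&(w[...,2]>50)&(w[...,2]<60)&(w[...,0]<0)&(w[...,0]>-70)&(np.hypot(w[...,0],w[...,1]-34)<65)
print(m.sum(),np.median(w[m],0).round(1) if m.any() else '')
E
```

```text
26.8 tcp clamp [-27.3  57. ] 0.03844368502169256 [ 0.6 -0.6 -0.1]
block [([27.5, 41.0], 0.79, [350, 178])]
block_corner [([46.0, 60.2], 0.66, [307, 137]), ([41.8, 56.4], 0.55, [316, 147])]
wax [([32.4, 41.1], 0.64, [352, 170])]
knob []
pocket_corner [([44.9, 59.9], 0.95, [308, 139])]
545 [-20.   56.7  55.2]
```

Emit:
step_arm(series=[0.08, -0.006, 0, 0, 0, 0, 1, 0, 0, 0.8, 0, 0, 0, 1, 0, 0, 0, 0, 0, 0, 1, -0.2, 0.31, 0, 0, 0, 0, 1, -0.2, 0.31, 0, 0, 0, 0, 1, 0, 0, 0, 0, 0, 0, 1, 0, 0, -0.5, 0, 0, 0, 1, 0, 0, -0.3, 0, 0, 0, 1, 0, 0, 0, 0, 0, 0, 1, 0, 0, 0, 0, 0, 0, 1])

```text
time: 28.4
tcp_pos: [0.4618, 0.2459, 0.0388]
tcp_rot: [[0.997, -0.083, 0.0], [-0.083, -0.997, 0.0], [0.0, -0.0, -1.0]]
ft_force: [-0.1, -0.1, 0.6]
width: 0.0
finger_force: 0.0
```

```bash
python3 look.py; python3 - <<'E'
from h import *
k=K('top'); env.snapshot('top'); t=np.array([.4995,.155]); th=-.083; R=np.array([[np.cos(th),-np.sin(th)],[np.sin(th),np.cos(th)]])
print([((R.T@(np.array(r['point'])[:2]-t)*1000).round(1),round(r['confidence'],2)) for r in env.pinpoint('top','knob')])
E
```

```text
28.4 tcp clamp [-45.1  87.5] 0.03879712828123957 [-0.1 -0.1  0.6]
block [([30.5, 40.9], 0.59, [418, 131])]
block_corner []
wax [([31.3, 44.9], 0.75, [415, 130]), ([29.9, 40.6], 0.56, [420, 132])]
knob [([-49.3, 50.0], 0.78, [400, 325])]
pocket_corner [([44.5, 60.6], 0.95, [377, 97])]
[]
```

Emit:
step_arm(series=[-0.014, -0.078, 0, 0, 0, 0, 1, -0.014, -0.078, 0, 0, 0, 0, 1, -0.014, -0.078, 0, 0, 0, 0, 1, -0.014, -0.078, 0, 0, 0, 0, 1, -0.014, -0.078, 0, 0, 0, 0, 1, -0.014, -0.078, 0, 0, 0, 0, 1, -0.014, -0.078, 0, 0, 0, 0, 1, -0.014, -0.078, 0, 0, 0, 0, 1, 0, 0, 0, 0, 0, 0, 1, 0, 0, 0, 0, 0, 0, 1])

```text
time: 30.05
tcp_pos: [0.4564, 0.2139, 0.0385]
tcp_rot: [[0.996, -0.084, 0.0], [-0.084, -0.996, -0.001], [0.0, 0.001, -1.0]]
ft_force: [0.2, -0.1, 0.3]
width: 0.0003
finger_force: 0.0
```

```bash
python3 look.py|grep -E "tcp|knob"
```

```text
30.05 tcp clamp [-47.9  55.1] 0.038507933793943044 [ 0.2 -0.1  0.3]
knob [([-50.6, 30.8], 0.77, [370, 322])]
```

Emit:
step_arm(series=[-0.0016, -0.02, 0, 0, 0, 0, 1, 0, 0, 0, 0, 0, 0, 1, -0.0016, -0.02, 0, 0, 0, 0, 1, 0, 0, 0, 0, 0, 0, 1, 0, 0, 0, 0, 0, 0, 1, 0, 0, 0, 0, 0, 0, 1, 0, 0, 0, 0, 0, 0, 1, 0, 0, 0, 0, 0, 0, 1, 0, 0, 0, 0, 0, 0, 1, 0, 0, 0, 0, 0, 0, 1])

```text
time: 31.6
tcp_pos: [0.4558, 0.2126, 0.0385]
tcp_rot: [[0.997, -0.083, -0.0], [-0.083, -0.997, -0.0], [-0.0, 0.0, -1.0]]
ft_force: [-0.3, 1.2, 0.5]
width: -0.0001
finger_force: 1.0
```

Emit:
step_arm(series=[-0.0008, -0.01, 0, 0, 0, 0, 1, 0, 0, 0, 0, 0, 0, 1, -0.0008, -0.01, 0, 0, 0, 0, 1, 0, 0, 0, 0, 0, 0, 1, 0, 0, 0, 0, 0, 0, 1, 0, 0, 0, 0, 0, 0, 1, 0, 0, 0, 0, 0, 0, 1, 0, 0, 0, 0, 0, 0, 1, 0, 0, 0, 0, 0, 0, 1, 0, 0, 0, 0, 0, 0, 1])

```text
time: 32.85
tcp_pos: [0.4558, 0.212, 0.0386]
tcp_rot: [[0.997, -0.083, 0.0], [-0.083, -0.997, 0.001], [0.0, -0.001, -1.0]]
ft_force: [-1.3, 4.9, -0.5]
width: 0.0
finger_force: 2.5
```

```bash
python3 look.py|grep -E "tcp|knob"
```

```text
32.85 tcp clamp [-48.3  53.2] 0.03857786125709423 [-1.3  4.9 -0.5]
knob [([-50.0, 32.4], 0.87, [363, 322])]
```

Stalled at 4.9 N, so the lever is at its stop. I'll back off, rise and check.

Emit:
step_arm(series=[0.01, 0.15, 0, 0, 0, 0, 1, 0.01, 0.15, 0, 0, 0, 0, 1, 0, 0, 0.8, 0, 0, 0, 1, 0, 0, 0.8, 0, 0, 0, 1, 0, 0, 0.8, 0, 0, 0, 1, -0.4, -0.6, 0, 0, 0, 0, 1, -0.4, -0.6, 0, 0, 0, 0, 1, 0, 0, 0, 0, 0, 0, 1, 0, 0, 0, 0, 0, 0, 1, 0, 0, 0, 0, 0, 0, 1])

```text
time: 34.4
tcp_pos: [0.4173, 0.1676, 0.1585]
tcp_rot: [[0.997, -0.082, 0.0], [-0.082, -0.997, 0.001], [0.0, -0.001, -1.0]]
ft_force: [0.7, -0.1, -0.7]
width: -0.0003
finger_force: 0.0
```

```bash
python3 look.py w7.png 120 20 360 270
```

```text
34.4 tcp clamp [-82.9   5.8] 0.15854478013906684 [ 0.7 -0.1 -0.7]
block [([31.6, 39.2], 0.94, [269, 69]), ([-110.1, -144.8], 0.82, [489, 250])]
block_corner [([-91.8, -157.0], 0.98, [510, 231]), ([48.5, 60.7], 0.72, [237, 42])]
wax [([-111.5, -142.8], 0.98, [491, 255])]
knob [([-47.2, 33.1], 0.97, [277, 184]), ([43.2, 60.7], 0.62, [236, 50]), ([45.7, -87.3], 0.27, [446, 47])]
pocket_corner [([39.2, 59.1], 0.77, [240, 56])]
```

View pics/w7.png

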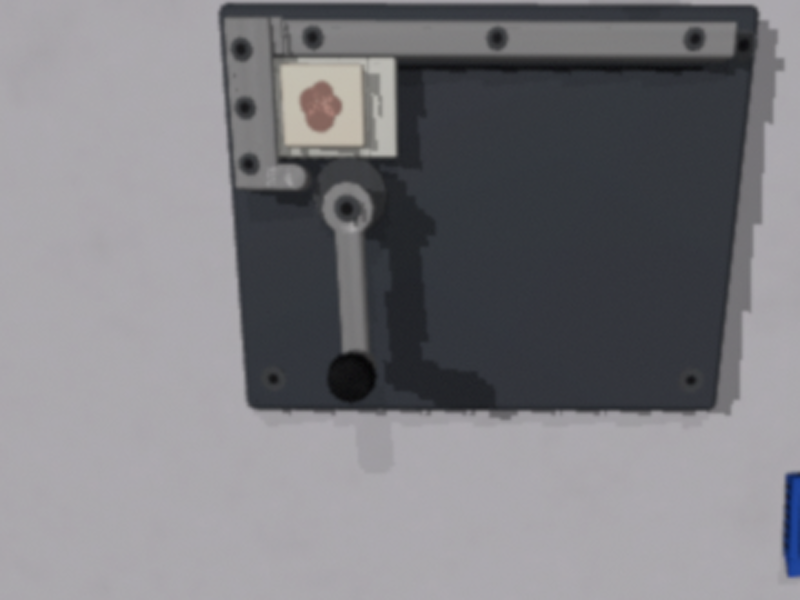

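The block sits square in the pocket (crop px 277–397, 58–157), the lever is shut with the knob at (351,376), and the arm is clear.

```bash
python3 -c "
from rig import env
print(env.job_done())"
```

```text
the job is handed in; nothing more can be done
None
```

I pushed the block square to the rail, slid it home in the corner pocket and swung the lever to its stop; the last picture shows it locked and the arm clear, and I handed the job in at about 34 s with no verdict returned.

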